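# Swing in the crate's bail arm and stack the blue tray on it

### The arm

A 7-joint arm with a two-finger parallel gripper is mounted at the origin on a cart in front of the work surface, level with it; the furniture and walls round the work are solid. World frame = base frame: x ahead of the robot, y to its left, z up, the work surface at z = 0. Lengths are in m, angles in degrees, forces in N, time in s.
With the tool pointing down it reaches from about 0.425 to 0.925 m from the base axis. Payload 6.8 kg.
Tool frame: the origin (TCP) lies between the finger pads; the fingertips stand 22 mm ahead of it and the grasp point (between the pads) lies 3 mm ahead of it; z points along the fingers, y is the line along which they close (so a half turn about z gives the same grasp; the last joint's range is limited). The gripper opens to 88 mm and grips with 3 to 60 N. Pads are 20 mm wide; open, the fingers measure 115 mm over their backs; the gripper's body (75 mm by 178 mm) begins 61 mm behind the grasp point.
Start: joints at [68.062, 27.33, 1.283, 89.118, -0.659, 63.558, -4.761], TCP at [0.183, -0.65, 0.245] pointing down, gripper open.
Joint ranges: [-169.35, 169.35], [-19.33, 120.38], [-80.79, 83.38], [13.8, 139.57], [-78.32, 258.32], [9.67, 109.79], [-169.56, 169.56]. Speed limits (degrees/s): [136.94, 136.94, 180, 180, 180, 180, 180].

### API

Orientations are given as [roll, pitch, yaw] about the fixed x, y, z axes, in that order (R = Rz(yaw) Ry(pitch) Rx(roll)).
In Python, from cell import * gives the robot as it stands. The module is installed in compiled form; this text tells all that it offers.
- The arm moves only by the tool move_arm, never from a script. Its argument "deltas" is a list of rows, each an object with "offset": the shift along the world's x, y, z in cm, a list of three; "spin": the turn about the world's z in degrees. A call has 1 to 20 rows; each row is the pose to reach, as a shift and turn from the pose commanded when the call began; what a row does not reach only later rows make up. A row lasts 1/12 s, in which the tool goes at most 41.7 mm and 7.16 degrees, less where a joint would pass 70% of its speed; a pose out of reach is approached as far as the arm can. A call with a gripper value outside its range is refused whole. "gripper" is the opening, from -1 (shut) to 1 (fully open), so that 0 is half open, set as the call begins (left out, the last holds). The fingers move at their own pace and stop on an object; "force" is the grip in N (left out, the last holds). Time passes only in rows, so rows that repeat a pose let the fingers close. It gives the time, the measured TCP pose, the force, the opening and the grip force at its end, in the units of the state.
- sense(): the state, without advancing time (a new reading comes with each control period).
- get_image(name): name is "scene" or "top"; returns a dict with "color" (420x560x3 uint8, red, green, blue), "range_z" (420x560 float32, m along the optical axis (not along the pixel's ray), 0 where there is no reading), "intrinsics" (3x3 intrinsics, pixels), "k1" (the pictures are not rectified: a ray, as slopes to the right and down, at radius r is drawn at 1 + k1 r^2 times it, then the intrinsics apply), "rvec" (rotation vector, rad) and "tvec" (3), from world to camera coordinates, as OpenCV has them. Camera axes: x right, y down, z forward; pixel columns grow to the right and rows downward; lengths in m; the calibration is good to about 2 mm. A picture is of the moment at which its call begins.
- finish_job(): hands the job in; it is judged then, once.
Trained networks look in a picture, given as the dict that the camera call returned (one of the last four; its "shot" number tells which), for a name from the list of things; names that differ only in an ending like _2 or _b are one class to them, and where a whole thing is asked for, a point or a joint stands for the part that bears it (a point fixed in the world has none). Each returns a list of dicts, best first, with "confidence" (0 to 1); they miss things now and then, are a little off and sometimes report something else, mostly with a low value. They report only what shows in the picture. A call takes as long as a camera call.
- boxes_of(picture, label): "location" ([row, column] in pixels, amid what is visible of it).
- silhouettes(picture, label): "region" (420x560 bool, what is visible of it) and "location" ([row, column] in pixels, amid what is visible of it).
- place_of(picture, label): "location" ([row, column] in pixels: a listed point, or the origin of a listed thing).
The state is a dict: "clock": time; "joint_positions": joint angles; "qd": joint speeds; "effort": joint torques, N m; "ee_pos": TCP position; "ee_rot": TCP orientation; "ft_force": force on the tool from outside, world axes, zero at the start; "torque": the same for the moment, N m; "grip_width": finger opening in m; "gripper_force": force on a finger pad.
Only numpy, scipy, OpenCV 4.12 (cv2) and the standard library are available. Lean on these libraries where they do the work, as an engineer would, in place of code of your own. Each camera call takes 0.05 s, during which the arm holds its last target. There are 200 camera calls.

### The job

The grey crate holds specimen holders that the tray must not rest on. Swing the bail arm that sticks out beyond the end of the crate all the way in over its mouth, then stack the blue tray level on the two bail bars, centred on the crate and lying lengthwise along it. Leave the orange tray where it is.

Things in the scene. Friction and masses are not known exactly. Their poses are not given: they have to be found in the camera images.
- crate: Grey open crate, 220 mm (its x) by 120 mm (its y), walls 75 mm high, 5 mm thick, fixed to the worktop; two steel specimen holders, 19 mm high, lie inside. Origin under its centre at worktop height, z up. At each end a U-shaped wire bail with a red bar is hinged on black lugs outside the side walls. Swung in, the two bars carry a tray (bar tops 89 mm up); otherwise it drops into the crate.
- bail (a joint): Hinge of the bail at the crate's -x end, about the crate's y axis: 0 = out, arm level, bar 36 mm beyond the -x end wall; pi/2 = arm upright; pi (3.14) = fully in, arm level over the mouth, at its stop. The hinge is a little stiff (about 1 N at the bar) and stays where it is left.
- bail_bar (a point): Middle of the red sleeve on the cross bar of the -x bail: a round bar, 12 mm thick and 100 mm long, parallel to the crate's y. It runs on a circle of 58 mm radius about the hinge line; when in, it lies 30 mm to the -x side of the crate's centre, 83 mm up.
- bail_hinge (a point): Point on the hinge line of the -x bail, midway between the crate's side walls, 88 mm from the crate's centre on its -x side and 83 mm above the worktop; the line is parallel to the crate's y.
- far_bail_bar (a point): Middle of the like red bar of the bail at the crate's +x end, which is already swung in: 30 mm to the +x side of the crate's centre, 83 mm up.
- tray_blue_grip (a point): Middle of the handle bar of the loose blue tray, 56 mm above its flat underside, over its centre; x along the tray's length, z up. Tray 130 mm (x) by 90 mm (y), walls 28 mm high, 0.18 to 0.31 kg; the handle bar runs along x, 112 mm long, 14 mm wide, 12 mm high, on two posts 104 mm apart.
- tray_orange_grip (a point): The same point of the orange tray, alike but for its colour, a bystander.

How it is judged (in metres and radians):
On the way:
1. the bail arm is swung in over the crate's mouth (value of joint bail above 2.85 rad and horizontal distance between tray_blue_grip and crate above 0.1 m), for 0.2 s.
At the end, for the whole second after the job is handed in: The bail is fully in (joint above 2.95) and the blue tray rests released and level (within 0.1 rad) on both bail bars, its centre within 22 mm of the crate's centre seen from above, its length within 12 degrees of the crate's length (either way round); the orange tray has not moved 30 mm (value of joint bail above 2.95 rad and horizontal distance between tray_blue_grip and crate below 0.022 m and z of tray_blue_grip in the frame of crate between 0.139 and 0.152 m and angle between tray_blue_grip's own z axis and vertical below 0.1 rad and angle between the x axis of tray_blue_grip and the x axis of crate, either way round below 0.21 rad and distance of tray_orange_grip from where it was at the start of the episode below 0.03 m); the robot touches nothing.
It fails at once if the orange tray is moved (distance of tray_orange_grip from where it was at the start of the episode above 0.03 m).
It also fails if it takes over 58 s, if anything falls off the work surface, if the arm or the gripper's body presses on something with over 40 N, if the wrist force passes 120 N, or if a joint passes its speed limit or range.

## Working session

There is one attempt and no reset: what is moved stays moved. The work goes in short steps, Python scripts to look and compute and a tool call to move; the robot and the scene stay as the last step left them, time stands still between calls to the robot, and variables do not carry over. Pictures are saved under pics/ and viewed, at most 10 in all, crops included, and the job is handed in when it is done.

Besides the shell and the picture viewer there is one more tool, called as a command line: name --argument value ..., lists and objects as JSON in quotes. move_arm: Moves the arm, as the interface text tells. Its arguments: {"type":"object","properties":{"deltas":{"type":"array","items":{"type":"object","properties":{"offset":{"type":"array","items":{"type":"number"}},"spin":{"type":"number"}}}},"gripper":{"type":"number"},"force":{"type":"number"}},"required":["deltas"]}

```bash
mkdir -p pics; cat > h.py <<'E'
from cell import *
import numpy as np, cv2
def ray(p,rc):
    K=p["intrinsics"];R=cv2.Rodrigues(np.array(p["rvec"],float))[0];t=np.array(p["tvec"],float).ravel()
    d=np.array([(rc[1]-K[0][2])/K[0][0],(rc[0]-K[1][2])/K[1][1]]);s=d.copy()
    for _ in range(20): s=d/(1+p["k1"]*(s@s))
    return R,t,np.array([s[0],s[1],1.])
def atz(p,rc,z):
    R,t,s=ray(p,rc);o=-R.T@t;d=R.T@s;return o+d*(z-o[2])/d[2]
def atr(p,rc):
    R,t,s=ray(p,rc);z=p["range_z"][int(round(rc[0])),int(round(rc[1]))];return R.T@(s*z-t)
def cloud(p,mask):
    return np.array([atr(p,rc) for rc in np.argwhere(mask) if p["range_z"][rc[0],rc[1]]>0])
def save(p,n): cv2.imwrite(f"pics/{n}.png",p["color"][:,:,::-1])
E
python3 - <<'E'
from h import *
np.set_printoptions(precision=4,suppress=True)
Z=dict(crate=0,bail_bar=.083,bail_hinge=.083,far_bail_bar=.083,tray_blue_grip=.056,tray_orange_grip=.056)
ims=[]
for c in("scene","top"):
    p=get_image(c);save(p,c+"0");ims.append(p["color"])
    for n,z in Z.items():
        for d in place_of(p,n)[:2]: print(c,n,np.array(d["location"]),round(d["confidence"],2),atz(p,d["location"],z),atr(p,d["location"]))
    for n in("tray_blue_grip","tray_orange_grip","crate","bail"):
        for s in silhouettes(p,n)[:1]:
            C=cloud(p,s["region"])
            print(c,"sil",n,s["confidence"],len(C))
            if n!="bail":
              for lo,hi in((.045,.07),(.02,.035)) if "tray" in n else ((.068,.08),):
                q=C[(C[:,2]>lo)&(C[:,2]<hi)]
                if len(q)>5: print(lo,cv2.minAreaRect((q[:,:2]*1000).astype(np.float32)),q.mean(0))
print(sense())
E
```

```text
scene crate [197.1 304. ] 0.74 [ 0.5103 -0.1703  0.    ] [ 0.4979 -0.1418  0.0237]
scene bail_bar [193.7 298.9] 0.62 [ 0.4855 -0.077   0.083 ] [ 0.5294 -0.1744  0.0027]
scene bail_bar [198.6 293. ] 0.55 [ 0.4895 -0.0495  0.083 ] [ 0.4792 -0.0275  0.1016]
scene bail_hinge [192.7 298.5] 0.64 [ 0.4885 -0.0805  0.083 ] [ 0.531  -0.1746  0.0056]
scene far_bail_bar [167.2 307. ] 0.76 [ 0.5223 -0.2039  0.083 ] [ 0.5167 -0.191   0.0925]
scene tray_blue_grip [302.8 222.8] 0.95 [0.4671 0.332  0.056 ] [0.4644 0.3358 0.0613]
scene tray_blue_grip [196.2 297.4] 0.62 [ 0.4987 -0.0973  0.056 ] [ 0.514  -0.131   0.0278]
scene sil tray_blue_grip 0.88 2322
0.045 ((461.20672607421875, 334.8759460449219), (109.48683166503906, 18.459186553955078), 18.812395095825195) [0.4602 0.3367 0.0587]
0.02 ((461.22540283203125, 334.68707275390625), (136.998779296875, 94.63554382324219), 19.422950744628906) [0.458  0.3368 0.0256]
scene sil tray_orange_grip 0.8 1854
0.045 ((472.6259765625, 151.78326416015625), (110.396240234375, 19.35946273803711), 19.012737274169922) [0.4715 0.1541 0.0591]
0.02 ((473.3633728027344, 15
[... 1475 characters left out ...]
crate 0.55 6328
0.068 ((518.2889404296875, -168.01348876953125), (130.15403747558594, 226.42974853515625), 13.797785758972168) [ 0.5185 -0.1667  0.0748]
top sil bail 0.87 423
{'clock': 1.1, 'joint_positions': array([68.0625, 27.3289,  1.2844, 89.1185, -0.656 , 63.557 , -4.7587]), 'qd': array([-0.0249, -0.0201,  0.0277,  0.0006, -0.1412, -0.0013,  0.0003]), 'effort': array([ -0.0001, -58.2737,   1.5331, -27.2935,  -0.0543,   0.0101,
         0.    ]), 'ee_pos': array([ 0.1831, -0.6497,  0.2447]), 'ee_rot': array([179.9968,   0.002 ,  15.7457]), 'ft_force': array([-0.1744,  0.0592,  0.3107]), 'torque': array([ 0.0163, -0.003 , -0.0215]), 'gripper_force': 0.0, 'grip_width': 0.08786105496064689}
```

View pics/top0.png

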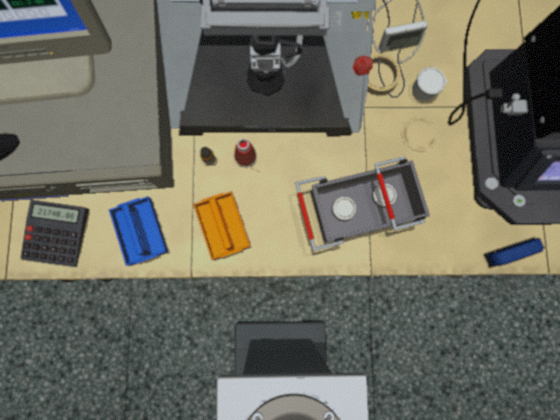

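View pics/scene0.png

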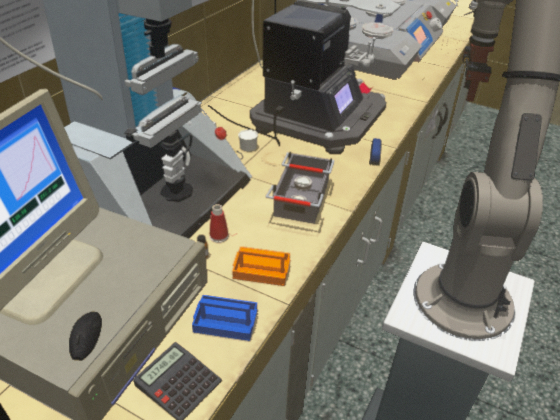

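The top view shows the -x bail swung out, with its red bar at about column 306, row 218. The crate centre is near (370, 200), the orange tray is at (221, 224) and the blue one at (138, 230). Next I'll refine the bars and the crate axis by colour and check the furniture clearance.

```bash
python3 - <<'E'
from h import *
np.set_printoptions(precision=4,suppress=True)
p=get_image("top")
hsv=cv2.cvtColor(p["color"],cv2.COLOR_RGB2HSV)
m=((hsv[...,0]<8)|(hsv[...,0]>172))&(hsv[...,1]>150)&(hsv[...,2]>90)
m[:160]=0;m[:,:290]=0
n,l,st,ce=cv2.connectedComponentsWithStats(m.astype(np.uint8))
B=[]
for i in range(1,n):
    if st[i,4]<30: continue
    px=np.argwhere(l==i)
    q=np.array([atz(p,rc,.086) for rc in px])[:,:2]
    r=cv2.minAreaRect((q*1000).astype(np.float32)); u=np.linalg.svd(q-q.mean(0))[2][0]
    zz=np.median(cloud(p,l==i)[:,2])
    print(st[i,4],ce[i],r,q.mean(0),np.degrees(np.arctan2(u[1],u[0])),zz); B.append(q.mean(0))
d=B[1]-B[0];print("bar diff",np.linalg.norm(d),np.degrees(np.arctan2(d[1],d[0])))
s=[x for x in silhouettes(p,"crate")][:1]
# rim
R=p["range_z"]; C=cloud(p,np.pad(np.ones((110,160),bool),((150,160),(280,120))))
q=C[(C[:,2]>.066)&(C[:,2]<.08)]
q=q[(abs(q[:,0]-.518)<.1)&(abs(q[:,1]+.168)<.14)]
print(cv2.minAreaRect((q[:,:2]*1000).astype(np.float32)),len(q))
# furniture near blue tray
C=cloud(p,np.pad(np.ones((250,300),bool),((0,170),(0,260))))
for lo,hi,x0 in((.08,.4,.3),):
    k=C[(C[:,2]>lo)&(C[:,0]<.75)&(C[:,0]>.35)&(C[:,1]>-.2)]
    for a in np.arange(-.2,.6,.1):
        j=k[(k[:,1]>a)&(k[:,1]<a+.1)]
        if len(j): print(round(a,2),j[j[:,0].argmin()],j[:,2].max())
E
```

```text
195 [385.0615 195.4513] ((525.921630859375, -195.64120483398438), (96.98340606689453, 11.47403621673584), 12.4728422164917) [ 0.5263 -0.1959] -166.74469157771878 0.08825690608896354
214 [305.0047 215.7477] ((485.63946533203125, -27.075897216796875), (97.24077606201172, 9.980424880981445), 13.072043418884277) [ 0.4846 -0.0271] -166.80467776618627 0.09853947529184806
bar diff 0.17388869356155456 103.86179493342941
((518.1689453125, -168.20892333984375), (130.30050659179688, 226.74314880371094), 13.624578475952148) 1258
-0.1 [ 0.5114 -0.0143  0.0981] 0.10052343672982639
0.0 [0.6201 0.0994 0.0822] 0.1026239217376304
0.1 [0.6201 0.1036 0.0822] 0.1031687892335227
0.2 [0.5578 0.2955 0.1225] 0.13953716028580312
0.3 [0.5483 0.3971 0.1017] 0.14230718707628154
0.4 [0.5389 0.4982 0.0998] 0.1535161912087291
0.5 [0.5337 0.5942 0.0861] 0.158259359965773
```

move_arm --deltas '[{"offset": [2, 4, 0]}, {"offset": [30.1, 62.3, -4.5], "spin": -2.2}, {"offset": [30.1, 62.3, -4.5], "spin": -2.2}, {"offset": [30.1, 62.3, -4.5], "spin": -2.2}, {"offset": [30.1, 62.3, -4.5], "spin": -2.2}, {"offset": [30.1, 62.3, -4.5], "spin": -2.2}, {"offset": [30.1, 62.3, -4.5], "spin": -2.2}, {"offset": [30.1, 62.3, -4.5], "spin": -2.2}, {"offset": [30.1, 62.3, -4.5], "spin": -2.2}, {"offset": [30.1, 62.3, -4.5], "spin": -2.2}, {"offset": [30.1, 62.3, -4.5], "spin": -2.2}, {"offset": [30.1, 62.3, -4.5], "spin": -2.2}, {"offset": [30.1, 62.3, -4.5], "spin": -2.2}, {"offset": [30.1, 62.3, -4.5], "spin": -2.2}, {"offset": [30.1, 62.3, -4.5], "spin": -2.2}, {"offset": [30.1, 62.3, -4.5], "spin": -2.2}, {"offset": [30.1, 62.3, -4.5], "spin": -2.2}, {"offset": [30.1, 62.3, -4.5], "spin": -2.2}, {"offset": [30.1, 62.3, -4.5], "spin": -2.2}, {"offset": [30.1, 62.3, -4.5], "spin": -2.2}]' --gripper -0.32 --force 8

```text
schema error: expected keys offset, spin
```

move_arm --deltas '[{"offset": [2, 4, 0], "spin": 0}, {"offset": [30.1, 62.3, -4.5], "spin": -2.2}, {"offset": [30.1, 62.3, -4.5], "spin": -2.2}, {"offset": [30.1, 62.3, -4.5], "spin": -2.2}, {"offset": [30.1, 62.3, -4.5], "spin": -2.2}, {"offset": [30.1, 62.3, -4.5], "spin": -2.2}, {"offset": [30.1, 62.3, -4.5], "spin": -2.2}, {"offset": [30.1, 62.3, -4.5], "spin": -2.2}, {"offset": [30.1, 62.3, -4.5], "spin": -2.2}, {"offset": [30.1, 62.3, -4.5], "spin": -2.2}, {"offset": [30.1, 62.3, -4.5], "spin": -2.2}, {"offset": [30.1, 62.3, -4.5], "spin": -2.2}, {"offset": [30.1, 62.3, -4.5], "spin": -2.2}, {"offset": [30.1, 62.3, -4.5], "spin": -2.2}, {"offset": [30.1, 62.3, -4.5], "spin": -2.2}, {"offset": [30.1, 62.3, -4.5], "spin": -2.2}, {"offset": [30.1, 62.3, -4.5], "spin": -2.2}, {"offset": [30.1, 62.3, -4.5], "spin": -2.2}, {"offset": [30.1, 62.3, -4.5], "spin": -2.2}, {"offset": [30.1, 62.3, -4.5], "spin": -2.2}]' --gripper -0.32 --force 8

```text
clock: 2.87
ee_pos: [0.4838, -0.0276, 0.1996]
ee_rot: [180.0, 0.0, 13.5]
ft_force: [0.2, -1.0, 0.1]
grip_width: 0.0297
gripper_force: 0.0
```

move_arm --deltas '[{"offset": [0, 0, -3], "spin": 0}, {"offset": [0, 0, -6], "spin": 0}, {"offset": [0, 0, -7.5], "spin": 0}, {"offset": [0, 0, -8.5], "spin": 0}, {"offset": [0, 0, -9.5], "spin": 0}, {"offset": [0, 0, -10], "spin": 0}, {"offset": [0, 0, -10], "spin": 0}]'

```text
clock: 3.45
ee_pos: [0.4839, -0.0273, 0.0992]
ee_rot: [180.0, 0.0, 13.5]
ft_force: [-0.6, 0.1, 0.4]
grip_width: 0.0297
gripper_force: 0.0
```

move_arm --deltas '[{"offset": [0, 0, 0], "spin": 0}, {"offset": [0, 0, 0], "spin": 0}, {"offset": [0, 0, 0], "spin": 0}, {"offset": [0, 0, 0], "spin": 0}, {"offset": [0, 0, 0], "spin": 0}, {"offset": [0, 0, 0], "spin": 0}]' --gripper -1 --force 8

```text
clock: 3.95
ee_pos: [0.4847, -0.0267, 0.1001]
ee_rot: [180.0, -0.1, 13.5]
ft_force: [0.4, -0.5, 0.6]
grip_width: 0.0118
gripper_force: 8.0
```

```bash
python3 - <<'E'
from h import *
p=get_image("scene")
cv2.imwrite("pics/g1.png",cv2.resize(p["color"][110:270,220:400,::-1],None,fx=3.5,fy=3.5))
th0=np.arcsin(.0115/.058)
u=np.array([.235,-.972])
for th in np.linspace(th0,np.pi,18): 
    a=.058*(np.cos(th0)-np.cos(th)); print(np.round([100*a*u[0],100*a*u[1],5.8*(np.sin(th)-np.sin(th0))],2))
E
```

```text
[ 0. -0.  0.]
[ 0.07 -0.28  0.96]
[ 0.17 -0.71  1.86]
[ 0.31 -1.28  2.67]
[ 0.48 -1.99  3.36]
[ 0.68 -2.79  3.92]
[ 0.89 -3.68  4.33]
[ 1.12 -4.63  4.58]
[ 1.35 -5.6   4.65]
[ 1.59 -6.57  4.55]
[ 1.82 -7.51  4.28]
[ 2.03 -8.39  3.85]
[ 2.22 -9.18  3.27]
[ 2.39 -9.87  2.55]
[  2.52 -10.42   1.73]
[  2.62 -10.83   0.82]
[  2.68 -11.08  -0.15]
[  2.7  -11.16  -1.15]
```

View pics/g1.png

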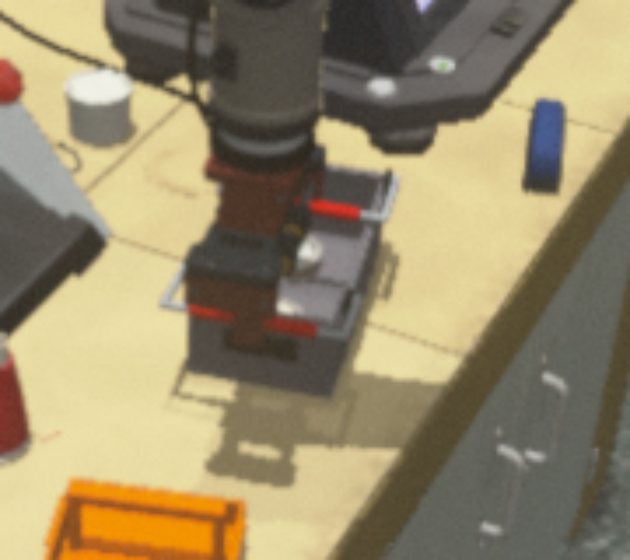

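The picture shows the fingers holding the near red bar at its middle, about (245, 320) in the crop, and the opening reads 11.8 mm. I'll swing it to just past upright.

move_arm --deltas '[{"offset": [0.07, -0.28, 0.96], "spin": 0}, {"offset": [0.17, -0.71, 1.86], "spin": 0}, {"offset": [0.31, -1.28, 2.67], "spin": 0}, {"offset": [0.48, -1.99, 3.36], "spin": 0}, {"offset": [0.68, -2.79, 3.92], "spin": 0}, {"offset": [0.89, -3.68, 4.33], "spin": 0}, {"offset": [1.12, -4.63, 4.58], "spin": 0}, {"offset": [1.35, -5.6, 4.65], "spin": 0}, {"offset": [1.59, -6.57, 4.55], "spin": 0}, {"offset": [1.59, -6.57, 4.55], "spin": 0}]'

```text
clock: 4.83
ee_pos: [0.501, -0.0952, 0.1459]
ee_rot: [179.9, -0.1, 13.4]
ft_force: [1.9, -3.1, 8.8]
grip_width: 0.0115
gripper_force: 8.0
```

move_arm --deltas '[{"offset": [0.23, -0.94, -0.27], "spin": 0}, {"offset": [0.44, -1.82, -0.7], "spin": 0}, {"offset": [0.63, -2.61, -1.28], "spin": 0}, {"offset": [0.8, -3.3, -2.0], "spin": 0}, {"offset": [0.93, -3.85, -2.82], "spin": 0}, {"offset": [1.03, -4.26, -3.73], "spin": 0}, {"offset": [1.09, -4.51, -4.7], "spin": 0}, {"offset": [1.11, -4.59, -5.7], "spin": 0}, {"offset": [1.11, -4.59, -5.8], "spin": 0}, {"offset": [1.11, -4.59, -5.8], "spin": 0}]'

```text
clock: 5.67
ee_pos: [0.5105, -0.1389, 0.086]
ee_rot: [180.0, 0.1, 13.5]
ft_force: [0.1, -3.1, -2.3]
grip_width: 0.0116
gripper_force: 8.0
```

Now I'll release with a small opening, rise and take a look.

move_arm --deltas '[{"offset": [0, 0, 0], "spin": 0}, {"offset": [0, 0, 0], "spin": 0}, {"offset": [0, 0, 0], "spin": 0}, {"offset": [0, 0, 0], "spin": 0}, {"offset": [0, 0, 2], "spin": 0}, {"offset": [0, 0, 5], "spin": 0}, {"offset": [0, 0, 9], "spin": 0}, {"offset": [0, 0, 12], "spin": 0}, {"offset": [-1, 8, 12], "spin": 0}, {"offset": [-2, 16, 12], "spin": 0}, {"offset": [-3, 20, 12], "spin": 0}, {"offset": [-3, 24, 12], "spin": 0}, {"offset": [-4, 28, 12], "spin": 0}, {"offset": [-4, 32, 12], "spin": 0}, {"offset": [-4, 32, 12], "spin": 0}, {"offset": [-4, 32, 12], "spin": 0}]' --gripper -0.32

```text
clock: 7.0
ee_pos: [0.4701, 0.1857, 0.2078]
ee_rot: [-179.9, -0.1, 13.7]
ft_force: [0.4, 0.4, 0.7]
grip_width: 0.0293
gripper_force: 0.0
```

```bash
cat > bars.py <<'E'
from h import *
np.set_printoptions(precision=4,suppress=True)
p=get_image("top");save(p,"bars")
hsv=cv2.cvtColor(p["color"],cv2.COLOR_RGB2HSV)
m=((hsv[...,0]<8)|(hsv[...,0]>172))&(hsv[...,1]>150)&(hsv[...,2]>90)
m[:160]=0;m[:,:290]=0
n,l,st,ce=cv2.connectedComponentsWithStats(m.astype(np.uint8))
for i in range(1,n):
    if st[i,4]<30: continue
    q=np.array([atz(p,rc,.086) for rc in np.argwhere(l==i)])[:,:2]
    print(st[i,4],ce[i],cv2.minAreaRect((q*1000).astype(np.float32)),np.median(cloud(p,l==i)[:,2]))
for n in("tray_blue_grip","tray_orange_grip"):
    for s in silhouettes(p,n)[:1]:
        C=cloud(p,s["region"]);q=C[(C[:,2]>.045)&(C[:,2]<.07)]
        if len(q)>5: print(n,cv2.minAreaRect((q[:,:2]*1000).astype(np.float32)))
E
python3 bars.py
```

```text
193 [385.0674 195.3938] ((525.921630859375, -195.64120483398438), (96.98340606689453, 11.47403621673584), 12.4728422164917) 0.08851561057317188
205 [357.6878 201.9902] ((512.019775390625, -138.59173583984375), (96.47523498535156, 11.038179397583008), 14.219389915466309) 0.08910379070286488
tray_orange_grip ((515.8888549804688, 163.17901611328125), (25.716270446777344, 13.026205062866211), 29.85643196105957)
```

move_arm --deltas '[{"offset": [-0.7, 4, 0], "spin": 3}, {"offset": [-0.7, 8, 0], "spin": 6}, {"offset": [-0.7, 12, 0], "spin": 6}, {"offset": [-0.7, 15, 0], "spin": 6}, {"offset": [-0.7, 15, -3], "spin": 6}, {"offset": [-0.7, 15, -6], "spin": 6}, {"offset": [-0.7, 15, -6], "spin": 6}]' --gripper 1

```text
clock: 7.73
ee_pos: [0.4623, 0.328, 0.1421]
ee_rot: [179.8, 0.5, 19.5]
ft_force: [-1.1, -0.3, -0.8]
grip_width: 0.073
gripper_force: 0.0
```

```bash
python3 - <<'E'
from h import *
p=get_image("scene")
cv2.imwrite("pics/g2.png",cv2.resize(p["color"][220:370,130:320,::-1],None,fx=3.5,fy=3.5))
E
```

```text
(no output)
```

View pics/g2.png

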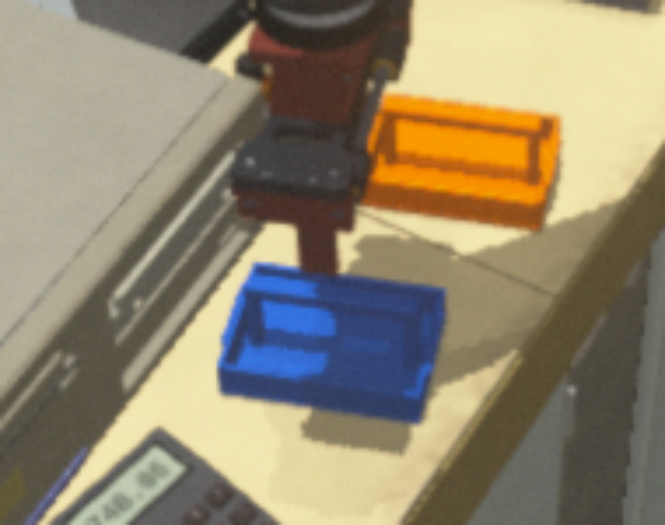

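The gripper is above the blue tray's handle, with one finger at about (320, 255) in the crop and the orange tray clear of it. Now I'll descend.

move_arm --deltas '[{"offset": [0, 0.4, 0], "spin": 0}, {"offset": [0, 0.4, -2.5], "spin": 0}, {"offset": [0, 0.4, -5], "spin": 0}, {"offset": [0, 0.4, -7], "spin": 0}, {"offset": [0, 0.4, -8.7], "spin": 0}, {"offset": [0, 0.4, -8.7], "spin": 0}, {"offset": [0, 0.4, -8.7], "spin": 0}]'

```text
clock: 8.37
ee_pos: [0.4651, 0.3358, 0.0615]
ee_rot: [-180.0, -0.1, 19.5]
ft_force: [0.3, 0.4, 1.3]
grip_width: 0.0877
gripper_force: 0.0
```

move_arm --deltas '[{"offset": [0, 0, 0], "spin": 0}, {"offset": [0, 0, 0], "spin": 0}, {"offset": [0, 0, 0], "spin": 0}, {"offset": [0, 0, 0], "spin": 0}, {"offset": [0, 0, 0], "spin": 0}, {"offset": [0, 0, 0], "spin": 0}, {"offset": [0, 0, 0], "spin": 0}, {"offset": [0, 0, 0], "spin": 0}, {"offset": [0, 0, 0], "spin": 0}, {"offset": [0, 0, 0], "spin": 0}]' --gripper -1 --force 30

```text
clock: 9.2
ee_pos: [0.4641, 0.3357, 0.0601]
ee_rot: [180.0, 0.0, 19.5]
ft_force: [0.3, 0.3, -0.1]
grip_width: 0.0252
gripper_force: 0.0
```

move_arm --deltas '[{"offset": [0, 0, 0], "spin": 0}, {"offset": [0, 0, 0], "spin": 0}, {"offset": [0, 0, 0], "spin": 0}, {"offset": [0, 0, 0], "spin": 0}, {"offset": [0, 0, 0], "spin": 0}]'

```text
clock: 9.62
ee_pos: [0.4642, 0.3355, 0.0601]
ee_rot: [180.0, 0.0, 19.5]
ft_force: [-0.2, -1.2, -2.3]
grip_width: 0.0137
gripper_force: 30.0
```

move_arm --deltas '[{"offset": [0, 0, 1.5], "spin": 0}, {"offset": [0, 0, 4], "spin": 0}, {"offset": [0, 0, 7], "spin": 0}, {"offset": [0, 0, 10], "spin": 0}, {"offset": [0, 0, 13], "spin": 0}, {"offset": [0, 0, 16], "spin": 0}, {"offset": [0, 0, 18], "spin": 0}, {"offset": [0, 0, 18], "spin": 0}, {"offset": [0, 0, 18], "spin": 0}]'

```text
clock: 10.37
ee_pos: [0.4642, 0.3358, 0.2404]
ee_rot: [-180.0, -0.1, 19.5]
ft_force: [0.5, 0.0, -4.0]
grip_width: 0.0139
gripper_force: 30.0
```

move_arm --deltas '[{"offset": [0.3, -2, 0], "spin": 0}, {"offset": [0.7, -5, 0], "spin": -3}, {"offset": [1, -8.5, 0], "spin": -9}, {"offset": [1.4, -12, 0], "spin": -15}, {"offset": [1.7, -15.5, 0], "spin": -21}, {"offset": [2.1, -19, 0], "spin": -27}, {"offset": [2.5, -22.5, 0], "spin": -33}, {"offset": [2.8, -26, 0], "spin": -39}, {"offset": [3.2, -29.5, 0], "spin": -45}, {"offset": [3.6, -33, 0], "spin": -51}, {"offset": [4, -36.5, 0], "spin": -57}, {"offset": [4.4, -40, 0], "spin": -63}, {"offset": [4.8, -43, 0], "spin": -69}, {"offset": [5.1, -46, 0], "spin": -75}, {"offset": [5.3, -48, 0], "spin": -81}, {"offset": [5.4, -49.5, 0], "spin": -87}, {"offset": [5.5, -50.2, 0], "spin": -93}, {"offset": [5.5, -50.2, 0], "spin": -96}, {"offset": [5.5, -50.2, 0], "spin": -96}, {"offset": [5.5, -50.2, 0], "spin": -96}]'

```text
clock: 12.03
ee_pos: [0.5181, -0.1658, 0.2381]
ee_rot: [179.8, 0.1, -76.3]
ft_force: [0.1, 0.5, -3.4]
grip_width: 0.014
gripper_force: 30.0
```

```bash
python3 - <<'E'
from h import *
s=sense();print(s["ee_pos"],s["ee_rot"],s["joint_positions"])
for c in("top","scene"):
    p=get_image(c);save(p,c+"3")
    for x in silhouettes(p,"tray_blue_grip")[:1]:
        C=cloud(p,x["region"]);print(c,x["confidence"],np.percentile(C[:,2],[2,50,98]))
        q=C[(C[:,2]>.17)&(C[:,2]<.22)]
        print(cv2.minAreaRect((q[:,:2]*1000).astype(np.float32)))
E
```

```text
[ 0.51806098 -0.16584674  0.23811883] [ 1.79805386e+02  8.24613614e-02 -7.63340218e+01] [  14.66048347   15.68574902   -4.18525483  107.2089962     1.34844432
   57.36358784 -156.43481224]
top 0.9 [0.11270475 0.18357024 0.24144095]
((517.062744140625, -163.3404083251953), (89.87944030761719, 132.63796997070312), 13.747505187988281)
scene 0.61 [0.00011508 0.04488017 0.09038159]
((493.31036376953125, -106.48361206054688), (69.89140319824219, 8.573980331420898), 15.629697799682617)
```

View pics/scene3.png

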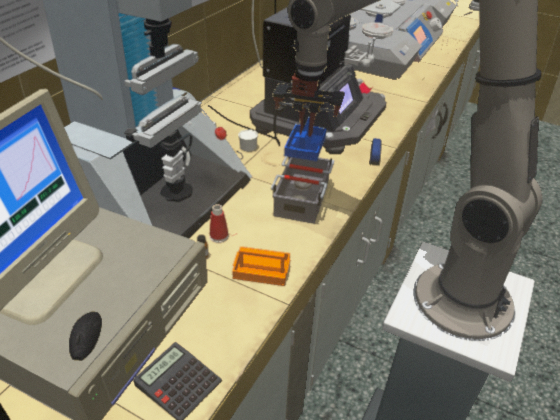

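The blue tray is held level over the crate, at about (303, 143), with both red bars in below it. I'll lower it, shifting 3 mm toward the crate centre.

move_arm --deltas '[{"offset": [0.1, -0.3, 0], "spin": 0}, {"offset": [0.1, -0.3, -2.5], "spin": 0}, {"offset": [0.1, -0.3, -5], "spin": 0}, {"offset": [0.1, -0.3, -7], "spin": 0}, {"offset": [0.1, -0.3, -8], "spin": 0}, {"offset": [0.1, -0.3, -8.5], "spin": 0}, {"offset": [0.1, -0.3, -8.8], "spin": 0}, {"offset": [0.1, -0.3, -9.0], "spin": 0}, {"offset": [0.1, -0.3, -9.1], "spin": 0}, {"offset": [0.1, -0.3, -9.1], "spin": 0}, {"offset": [0.1, -0.3, -9.1], "spin": 0}]'

```text
clock: 13.15
ee_pos: [0.5207, -0.1694, 0.1499]
ee_rot: [-179.9, -0.0, -76.5]
ft_force: [-0.2, -0.5, -3.2]
grip_width: 0.0138
gripper_force: 30.0
```

move_arm --deltas '[{"offset": [0, 0, -0.1], "spin": 0}, {"offset": [0, 0, -0.1], "spin": 0}, {"offset": [0, 0, -0.15], "spin": 0}, {"offset": [0, 0, -0.15], "spin": 0}, {"offset": [0, 0, -0.15], "spin": 0}]'

```text
clock: 13.57
ee_pos: [0.5208, -0.1695, 0.1489]
ee_rot: [-179.9, -0.0, -76.5]
ft_force: [-2.0, 0.1, 6.4]
grip_width: 0.0138
gripper_force: 30.0
```

move_arm --deltas '[{"offset": [0, 0, 0], "spin": 0}, {"offset": [0, 0, 0], "spin": 0}, {"offset": [0, 0, 0], "spin": 0}, {"offset": [0, 0, 0], "spin": 0}, {"offset": [0, 0, 0], "spin": 0}, {"offset": [0, 0, 0], "spin": 0}, {"offset": [0, 0, 0], "spin": 0}, {"offset": [0, 0, 2], "spin": 0}, {"offset": [0, 0, 5], "spin": 0}, {"offset": [0, 0, 9], "spin": 0}, {"offset": [0, 0, 12], "spin": 0}, {"offset": [0, 4, 13], "spin": 0}, {"offset": [0, 8, 13], "spin": 0}, {"offset": [0, 12, 13], "spin": 0}, {"offset": [0, 16, 13], "spin": 0}, {"offset": [0, 20, 13], "spin": 0}, {"offset": [0, 24, 13], "spin": 0}, {"offset": [0, 28, 13], "spin": 0}, {"offset": [0, 28, 13], "spin": 0}, {"offset": [0, 28, 13], "spin": 0}]' --gripper 0.6

```text
clock: 15.23
ee_pos: [0.5211, 0.0481, 0.2733]
ee_rot: [179.6, 0.1, -76.5]
ft_force: [0.7, -0.3, -1.1]
grip_width: 0.0701
gripper_force: 0.0
```

```bash
python3 - <<'E'
from h import *
p=get_image("top");s=get_image("scene")
cv2.imwrite("pics/end.png",cv2.resize(np.hstack([p["color"][130:270,280:450],s["color"][110:250,230:400]])[:,:,::-1],None,fx=2.2,fy=2.2))
for q in(p,s):
  for x in silhouettes(q,"tray_blue_grip")[:1]:
    C=cloud(q,x["region"])
    for lo,hi in((.135,.16),(.108,.125)):
        k=C[(C[:,2]>lo)&(C[:,2]<hi)]
        r=cv2.minAreaRect((k[:,:2]*1000).astype(np.float32));A=np.c_[k[:,:2],np.ones(len(k))]
        print(r,np.median(k[:,2]),np.linalg.lstsq(A,k[:,2],rcond=None)[0])
print(sense()["ee_pos"],sense()["clock"])
E
```

```text
((520.3365478515625, -168.37356567382812), (14.540589332580566, 111.27578735351562), 13.398423194885254) 0.15082936708133882 [0.07295838 0.00587164 0.11345627]
((520.3784790039062, -168.41348266601562), (90.061767578125, 135.43463134765625), 13.564366340637207) 0.11636731284805385 [-0.00992345  0.00494039  0.12196248]
((518.2135009765625, -164.1634979248047), (15.047296524047852, 113.68983459472656), 13.469014167785645) 0.1492127588917973 [0.1463272  0.0129375  0.07486908]
((518.74365234375, -167.06637573242188), (90.76091003417969, 140.10430908203125), 12.957704544067383) 0.11497428640082638 [-0.0010343   0.00416221  0.11588142]
[0.52106011 0.04913686 0.27293019] 15.4333
```

View pics/end.png

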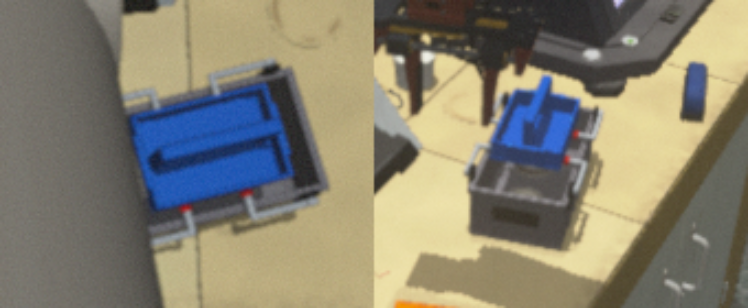

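The tray rests level on both red bars, whose ends show at (185, 208) and (247, 193) in the left half. It is about 2 mm off centre and aligned with the crate, and the gripper is clear, so I'm handing in.

```bash
python3 -c "
from cell import *
print(finish_job())"
```

```text
the job is handed in; nothing more can be done
None
```

I swung the bail fully in, set the blue tray level on both bars about 2 mm off the crate's centre and lined up with it, left the orange tray alone, and handed the job in at about 15 s; no verdict came back.

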